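Dock the model tray and hold the loupe over the implant

TASK

Slide the teal tray with the practice jaw model on it all the way into the inspection stand, until it meets the back stop. Then pick up the hand loupe by its handle and hold it level, right way up, with the lens centred straight above the model's gold implant cap and at the height of the red focus pointer on the stand's column. Finish while still holding the loupe there, steady in the air; do not touch the model with it, keep the model standing in its tray, do not shift the pointer, and leave the other things on the bench where they are.

Things in the scene. Friction and masses are not known exactly. Their poses are not given: they have to be found in the camera images.
- stand: Fixed aluminium inspection stand: two guide rails and a back block, no floor (the tray slides on the bench). Origin: on the bench, where the tray's origin lies when fully home, axes then parallel; x runs from the mouth to the stop face at x = +70 mm, z up. Rails: inner faces y = +-47 mm, outer +-55, x -20 to +70, 22 mm high, lips 17 mm up reach in to y = +-42. Mouth faces roughly the robot's left.
- stand_mouth (a point): On the bench in the middle of the stand's mouth, between the outer ends of two flared lead-in walls (22 mm high) that open from the rails at x = -20 mm to y = +-59 mm (inner faces; outer +-65) here, x = -46 mm in the stand's frame. Axes as the stand's.
- column_top (a point): Top centre of the stand's upright steel column, 12 mm across with graduation rings each 10 mm, 193 mm above the bench, at x = +98, y = +42 mm in the stand's frame, on the back block (which runs to x = +116 mm, 22 mm high).
- focus_pointer (a point): Point on the flat red pointer blade (mid-thickness, 30 mm from the column axis; blade 3 mm thick, 8 wide, 39 long towards the stand's -y) of the red collar (20 mm across, 12 high) on the column. Its height is the focal height, where the middle of the lens belongs: 90 to 140 mm above the bench, differs each time. The collar stays put unless pushed by more than about 6 N.
- tray: Teal model tray, 140 mm long (x), 90 wide (y), floor 4 mm thick, rim 12 mm high, about 0.3 kg, loose on the bench; origin at the centre of its underside, x points to the end that enters the stand first. It fits between the rails with 2 mm to spare each side and 5 mm under the lips. The jaw model stands loose in its bay, about 18 mm ahead (+x) of the origin.
- tray_grip (a point): Grip point of the tray's black grip block: the block is 20 mm by 20 mm in plan (sides along the tray's x and y), from the tray floor up to 52 mm above the bench; this point is on its axis 40 mm above the tray's underside, at x = -54 mm, y = 0 in the tray's frame.
- model: Practice jaw model: cream base 46 x 56 mm and 14 mm high with a pink gum arch and white teeth, 31 mm high in all, mass about 0.12 kg, standing loose in the tray at any yaw; origin at the centre of its underside (which is 4 mm above the tray's underside).
- implant_cap (a point): Centre of the top of the gold implant cap (10 mm across) in the model's tooth arch, 29 mm above the model's underside, about 18 mm off the model's centre.
- loupe: Hand loupe lying flat on the bench, right way up: black lens ring 62 mm across, 18 high, and a white handle, a straight bar 24 mm wide (y), 22 high, edges rounded, from x = -44 to -140 mm; a steel neck joins them. Origin on the lens axis at the underside, handle along -x, z up when level. About 0.15 kg, balance point near x = -60 mm.
- loupe_lens (a point): Middle of the loupe's lens: on the lens axis, 9 mm above the loupe's underside.
- loupe_grip (a point): Good grip point on the handle near the loupe's balance point: x = -70 mm, y = 0, 13 mm above the underside in the loupe's frame; the handle is 24 mm wide here, pinch across y.
- burkit: Bystander: grey drill kit block with rows of coloured drills, 76 x 116 mm, 38 mm high, drill tips up to 55 mm, loose; origin under its centre.
- handpiece: Bystander: steel surgical handpiece lying on a small black rest, 160 mm long (x), 40 mm wide, 38 mm high, loose; origin on the bench under it.
- pot: Bystander: small white ceramic pot, 48 mm across, 32 mm high, loose; origin under its centre.
Mind the look-alikes: they are no part of the job. There is more than one size of the tray; the job needs the smallest.

How it is judged (in metres and radians):
On the way, in this order (a step that is already met when the one before it is completed fails the run):
1. the loaded tray is fully home in the stand, against the back stop (x of tray in the frame of stand between -0.004 and 0.004 m and y of tray in the frame of stand between -0.005 and 0.005 m and x of tray_grip in the frame of stand below -0.04 m and angle between the x axis of tray and the x axis of stand, either way round below 0.06 rad and height (world z) of tray below 0.006 m and angle between model's own z axis and vertical below 0.1 rad and x of model in the frame of tray between -0.02 and 0.06 m and y of model in the frame of tray between -0.03 and 0.03 m and z of model in the frame of tray below 0.01 m), for 0.2 s.
2. the loupe is picked up: held in the fingers clear of the bench (contact force between loupe and the fingers above 1 N and contact force between loupe and stand below 0.05 N and contact force between loupe and tray below 0.05 N and contact force between loupe and model below 0.05 N and height (world z) of each of loupe_lens, loupe_grip above 0.05 m), for 0.2 s.
At the end, for the whole second after the job is handed in: Tray home (within 4 mm of the stop, square, flat) with the model upright in it. Loupe held still by the gripper alone, touching neither stand, tray, model nor bench, right way up, level within 0.12 rad, lens centre within 12 mm horizontally of the implant cap and within 6 mm of the pointer height (all of step 1 and contact force between loupe and the fingers above 1 N and contact force between loupe and stand below 0.05 N and contact force between loupe and tray below 0.05 N and contact force between loupe and model below 0.05 N and horizontal distance between loupe_lens and implant_cap below 0.012 m and z of loupe_lens in the frame of focus_pointer between -0.006 and 0.006 m and angle between loupe's own z axis and vertical below 0.12 rad and height (world z) of loupe_lens above 0.07 m and linear speed of loupe below 0.02 m/s and angular speed of loupe below 0.15 rad/s); the arm keeps its last pose, push and grip.
It fails at once if the loupe touches the jaw model (contact force between loupe and model above 0.5 N).
It fails at once if the jaw model is tipped over or knocked out of its tray (angle between model's own z axis and vertical above 0.5 rad or not (x of model in the frame of tray between -0.03 and 0.07 m and y of model in the frame of tray between -0.04 and 0.04 m)).
It fails at once if the focus pointer is shifted (distance of focus_pointer from where it was at the start of the episode above 0.004 m).
It fails at once if the kit, the handpiece or the pot is pushed away or upset (distance of any of burkit, handpiece, pot from where it was at the start of the episode above 0.02 m or angle between pot's own z axis and vertical above 0.4 rad).
It also fails if it takes over 59 s, if anything falls off the work surface, if the arm or the gripper's body presses on something with over 40 N, if the wrist force passes 120 N, or if a joint passes its speed limit or range.

ROBOT

A 6-joint arm with a two-finger parallel gripper is mounted at the origin on the work surface. World frame = base frame: x ahead of the robot, y to its left, z up, the work surface at z = 0. Lengths are in mm, angles in degrees, forces in N, time in s.
With the tool pointing down it reaches from about 350 to 975 mm from the base axis. Payload 7.1 kg.
Tool frame: the origin (TCP) lies between the finger pads; the fingertips stand 25 mm ahead of it and the grasp point (between the pads) lies 6 mm ahead of it; z points along the fingers, y is the direction in which the jaws open and shut (so a half turn about z gives the same grasp; the last joint's range is limited). The gripper opens to 88 mm and grips with 3 to 60 N. Pads are 20 mm wide; open, the fingers measure 115 mm over their backs; the gripper's body (75 mm by 178 mm) begins 61 mm behind the grasp point.
Start: joints at [72.365, 24.242, 93.386, -0, 62.372, -1.089], TCP at [177.97, 599.109, 247.675] pointing down, gripper open.
Joint ranges: [-172.04, 172.04], [-51.8, 120.97], [4.93, 147.93], [-75.15, 255.16], [6.16, 154.13], [-145.62, 145.62]. Speed limits (degrees/s): [136.94, 136.94, 172.46, 180, 180, 180].

INTERFACE

Orientations are given as a 3x3 rotation matrix whose columns are the frame's x, y, z axes.
In Python, from workcell import robot, optics gives the robot as it stands.
- The arm moves only by the shell command python3 -m crank 'ROWS'. ROWS is JSON, a list of rows, each a list of 3 entries, a list of its own where there are three numbers: the shift along the world's x, y, z in m, then the turn, a rotation vector about the world's x, y, z in rad, then the gripper command: -1 is shut, 1 is fully open, values between are in proportion. A call has 1 to 8 rows; each row is the pose to reach, as a shift and turn from the pose commanded when the call began; what a row does not reach only later rows make up. A row lasts 1/8 s, in which the tool goes at most 62.5 mm and 10.7 degrees, less where a joint would pass 70% of its speed; a pose out of reach is approached as far as the arm can. A call with a gripper value outside its range is refused whole. The fingers move at their own pace and stop on an object; the grip force is fixed at half the most. Time passes only in rows, so rows that repeat a pose let the fingers close. It gives the time, the measured TCP pose, the force and the opening at its end, in the units of the state.
- robot.get_state(): the state, without advancing time (a new reading comes with each control period).
- optics.capture(name): name is "scene" or "side" or "wrist"; returns (picture, depth): 400x640x3 uint8, red, green, blue; 400x640 float32, mm along the optical axis (not along the pixel's ray), 0 where there is no reading.
- optics.get_calibration(name): a dict with "fx", "fy", "cx", "cy" (pixels), "world_to_cam" (4x4, takes a point from world to camera coordinates); the wrist camera has in their place "tool_from_camera" (4x4, takes a point from camera to tool coordinates, whose origin is the TCP and whose axes are the flange's). Camera axes: x right, y up, looking along -z (the intrinsics and any distortion apply to the point x, -y, -z); pixel columns grow to the right and rows downward; lengths in mm; the calibration is good to about 2 mm. A picture is of the moment at which its call begins: read the wrist's pose just before it. get_calibration takes no time and is no camera call.
- robot.hand_in(): hands the job in, once; it reports no verdict.
The state is a dict: "time_s": time; "joint_pos": joint angles; "joint_velocities": joint speeds; "joint_efforts": joint torques, N m; "tool_pos": TCP position; "tool_rot": TCP orientation; "contact_force": force on the tool from outside, world axes, zero at the start; "wrist_torque": the same for the moment, N m; "gripper_width": opening from 0.0 (shut) to 1.0 (fully open).
Only numpy, scipy, OpenCV 4.12 (cv2) and the standard library are available. Lean on these libraries where they do the work, as an engineer would, in place of code of your own. Each camera call takes 0.05 s, during which the arm holds its last target.

## Working session

There is one attempt and no reset: what is moved stays moved. The work goes in short steps, Python scripts to look and compute and a shell command to move; the robot and the scene stay as the last step left them, time stands still between calls to the robot, and variables do not carry over. Pictures are saved under pics/ and viewed, and the job is handed in when it is done.

```bash
ls; mkdir -p pics; cat > h.py <<'E'
from workcell import robot, optics
import numpy as np, cv2
def cap(n,tag):
    s=robot.get_state(); p,d=optics.capture(n)
    cv2.imwrite(f'pics/{tag}.png',p[:,:,::-1]); np.savez(f'/tmp/{tag}.npz',p=p,d=d,tp=s['tool_pos'],tr=np.array(s['tool_rot']),n=n)
    return p,d,s
def cam2world(n,s=None):
    c=optics.get_calibration(n)
    if n=='wrist':
        T=np.eye(4);T[:3,:3]=np.array(s['tool_rot']).reshape(3,3);T[:3,3]=s['tool_pos']
        return c,T@np.array(c['tool_from_camera'])
    return c,np.linalg.inv(np.array(c['world_to_cam']))
E
python3 - <<'E'
from h import *
for n in ['scene','side','wrist']:
    p,d,s=cap(n,n+'0'); c,M=cam2world(n,s); print(n,{k:v for k,v in c.items() if 'world' not in k}); print(M.round(3))
print(robot.get_state())
E
```

```text
pics
scene {'fx': 487.26614794325, 'fy': 487.26614794325, 'cx': 311.69532170990567, 'cy': 207.05709833672404}
[[ 5.760000e-01 -4.580000e-01  6.770000e-01  1.346368e+03]
 [ 8.170000e-01  3.150000e-01 -4.830000e-01 -5.781240e+02]
 [ 8.000000e-03  8.320000e-01  5.550000e-01  8.123400e+02]
 [ 0.000000e+00  0.000000e+00  0.000000e+00  1.000000e+00]]
side {'fx': 381.2893778531462, 'fy': 381.2893778531462, 'cx': 320.9411849419632, 'cy': 192.3555913107807}
[[ 9.56000e-01  2.05000e-01 -2.09000e-01  3.16703e+02]
 [-2.93000e-01  6.54000e-01 -6.97000e-01 -6.58134e+02]
 [-6.00000e-03  7.28000e-01  6.86000e-01  8.20541e+02]
 [ 0.00000e+00  0.00000e+00  0.00000e+00  1.00000e+00]]
wrist {'fx': 344.3192712780539, 'fy': 344.3192712780539, 'cx': 319.54784347366683, 'cy': 199.87806180115908, 'tool_from_camera': array([[ 2.56707665e-04,  9.65171647e-01,  2.61617328e-01,
         7.19183950e+01],
       [ 9.99999962e-01, -2.22259052e-04, -1.61264244e-04,
         8.53016777e-01],
       [-9.75008571e-05,  2.61617360e-01, -9.65171667e-01,
        -1.36127641e+02],
       [ 0.00000000e+00,  0.00000000e+00, 
[... 385 characters left out ...]
7957e+01, -1.08876629e+00]), 'joint_velocities': array([ 0.02485163, -0.11327923, -0.08016774,  0.0239137 , -0.05446761,
        0.02667325]), 'joint_efforts': array([ 7.14589387e-04, -5.44986999e+01, -2.73916823e+01,  6.44235243e-02,
        2.05067173e-02, -7.54435268e-05]), 'tool_pos': array([177.84661491, 598.7363089 , 247.08399862]), 'tool_rot': array([[-9.58598773e-01,  2.84760041e-01, -3.34972419e-04],
       [ 2.84760238e-01,  9.58598074e-01, -1.15699197e-03],
       [-8.36116609e-06, -1.20447791e-03, -9.99999275e-01]]), 'contact_force': array([-0.74937593, -0.38947494,  0.81694194]), 'wrist_torque': array([ 0.04614634,  0.00042023, -0.04863039]), 'gripper_width': 1.0040896543404856}
```

View pics/scene0.png

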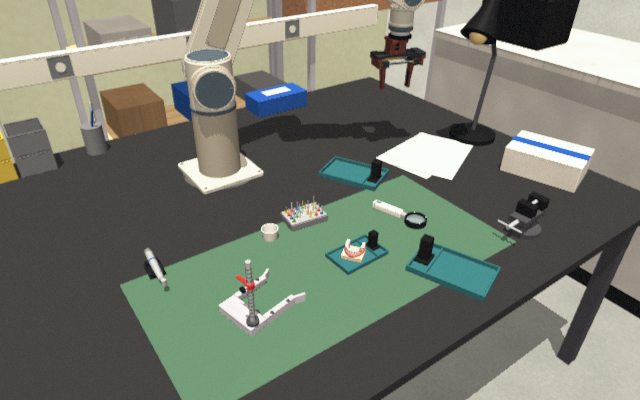

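View pics/side0.png

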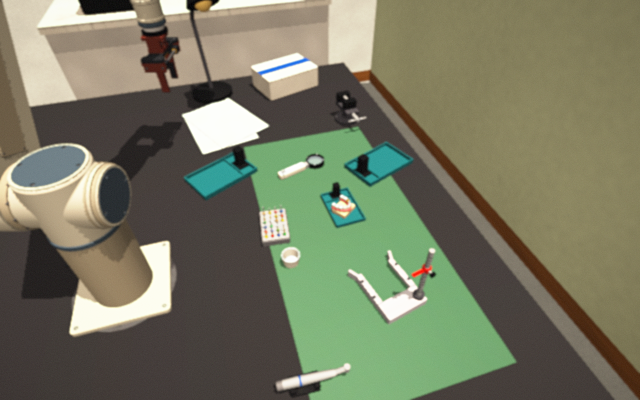

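View pics/wrist0.png

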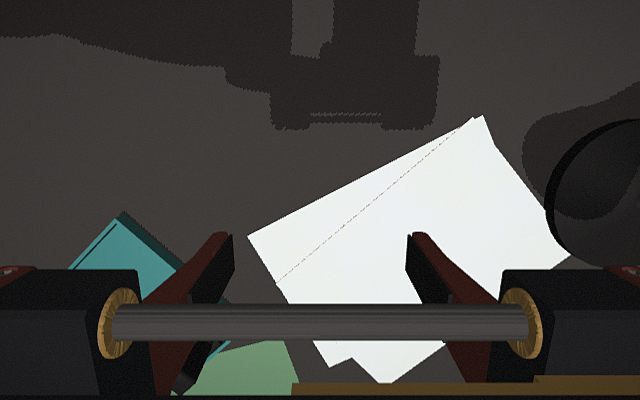

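The scene shows three teal trays: (355,172) empty, (357,253) small with the model on it, and (453,270) empty and large. There is one loupe at (400,213), with a dark clamp-like object at (525,215). The stand is at (260,300), with the pointer at (245,283). I choose the tray at (357,253). Next are a close crop and depth measurements.

```bash
cat >> h.py <<'E'
def load(tag):
    z=np.load(f'/tmp/{tag}.npz'); n=str(z['n']); s=dict(tool_pos=z['tp'],tool_rot=z['tr']); c,M=cam2world(n,s); return z['p'],z['d'],c,M
def cloud(d,c,M):
    v,u=np.mgrid[0:d.shape[0],0:d.shape[1]]
    P=np.stack([(u-c['cx'])/c['fx']*d,-(v-c['cy'])/c['fy']*d,-d],-1)
    return P@M[:3,:3].T+M[:3,3]
def ray(u,v,c,M,z):
    r=M[:3,:3]@np.array([(u-c['cx'])/c['fx'],-(v-c['cy'])/c['fy'],-1]); o=M[:3,3]
    return o+r*(z-o[2])/r[2]
E
python3 - <<'E'
from h import *
for t,(x0,x1,y0,y1) in dict(scene0=(200,440,180,340),side0=(250,450,130,330)).items():
    p,d,c,M=load(t); P=cloud(d,c,M)
    print(t,'bench z',np.median(P[300:330,330:400,2]) if t=='scene0' else np.median(P[330:350,400:440,2]))
    hsv=cv2.cvtColor(p,cv2.COLOR_RGB2HSV)
    print(hsv[253,340],hsv[283,245])
    teal=cv2.inRange(hsv,(85,120,40),(100,255,255))
    n,l,st,ce=cv2.connectedComponentsWithStats(teal)
    for i in range(1,n):
        if st[i,4]>60:
            q=P[l==i]; print(st[i],q[:,:2].min(0).round(),q[:,:2].max(0).round(),cv2.minAreaRect(q[:,:2].astype(np.float32)))
    red=cv2.inRange(hsv,(0,200,120),(6,255,255))|cv2.inRange(hsv,(174,200,120),(180,255,255))
    n,l,st,ce=cv2.connectedComponentsWithStats(red)
    for i in range(1,n):
        if st[i,4]>20: q=P[l==i]; print('red',st[i],np.median(q,0).round(1),q.min(0).round(),q.max(0).round())
    k=3 if t=='scene0' else 3
    cv2.imwrite(f'pics/{t}_crop.png',cv2.resize(p[y0:y1,x0:x1,::-1],None,fx=k,fy=k,interpolation=cv2.INTER_CUBIC))
E
```

```text
scene0 bench z 0.1780251357662337
[ 90 130 147] [  1 189 245]
[ 319  157   69   34 1168] [ 163. -578.] [1346.  450.] ((740.8248291015625, -119.31951904296875), (220.6179656982422, 1503.350341796875), 44.50111389160156)
[351 235  18  11 110] [558. 110.] [601. 161.] ((569.44384765625, 136.6746826171875), (45.53351593017578, 44.45442199707031), 44.54854202270508)
[326 243  62  31 619] [ 562. -578.] [1346.  166.] ((932.1109619140625, -250.37969970703125), (154.08914184570312, 1045.1580810546875), 43.263511657714844)
[ 406  244   94   58 2663] [ 700. -578.] [1346.  344.] ((1006.9320068359375, -155.2532958984375), (208.47828674316406, 1064.27490234375), 27.670616149902344)
side0 bench z -0.6017338626967899
[ 58  83 179] [10 42 73]
[ 345  142   68   44 1344] [ 317. -658.] [915. 348.] ((544.8369140625, -123.7105712890625), (1142.59521484375, 212.33868408203125), 56.355716705322266)
[ 184  153   72   47 1598] [ 161. -658.] [389. 447.] ((344.4615478515625, -101.67333984375), (223.57655334472656, 1091.644287109375), 8.718768119812012)
[339 189  17  14  80] [ 317. -658.] [649. 164.] ((493.61865234375, -252.73114013671875), (883.2666015625, 49.40140151977539), 69.62504577636719)
[321 193  44  34 463] [ 317. -658.] [652. 162.] ((499.7059631347656, -262.97418212890625), (862.10888671875, 123.82048034667969), 73.32383728027344)
red [413 266  15  11  55] [ 659.6 -259.3  131.4] [ 639. -265.  123.] [ 672. -251.  137.]
```

View pics/scene0_crop.png

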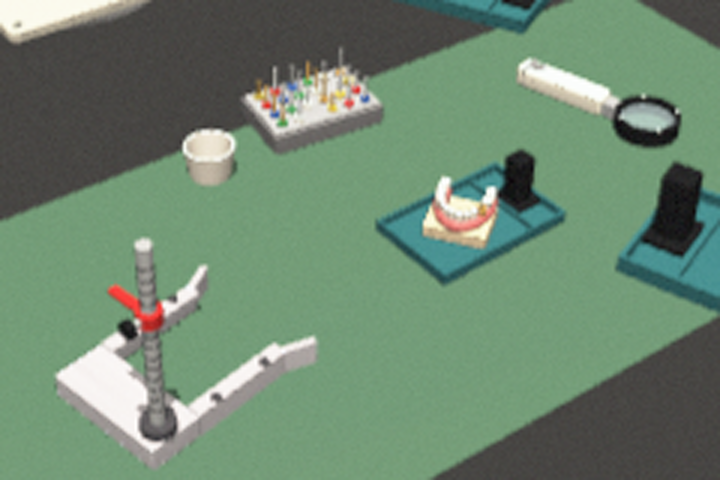

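View pics/side0_crop.png

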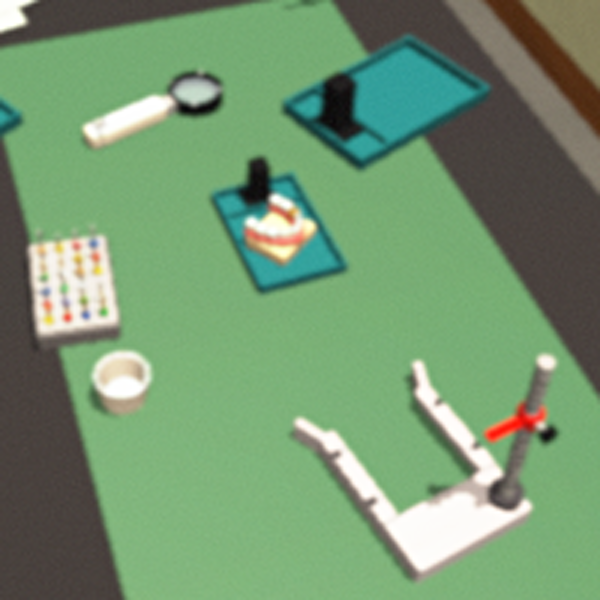

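The crops confirm it: the small tray, the model with a gold cap near (485,212) in the scene crop, and the grip block end pointing away from the stand. Now the numbers.

```bash
python3 - <<'E'
from h import *
for t in ['scene0','side0']:
    p,d,c,M=load(t); P=cloud(d,c,M); ok=d>0
    X,Y,Z=P[...,0],P[...,1],P[...,2]; hsv=cv2.cvtColor(p,cv2.COLOR_RGB2HSV)
    near=ok&(X>520)&(X<680)&(Y>30)&(Y<200)
    teal=(cv2.inRange(hsv,(85,100,30),(105,255,255))>0)&near
    r=cv2.minAreaRect(np.ascontiguousarray(P[teal&(Z>-3)][:,:2],dtype=np.float32)); print(t,'tray',r, cv2.boxPoints(r).round(1).tolist())
    blk=near&(hsv[...,2]<50)&(Z>46); print('block top',blk.sum(),np.median(P[blk],0).round(1),P[blk].min(0).round(1),P[blk].max(0).round(1))
    red=(cv2.inRange(hsv,(0,170,120),(8,255,255))|cv2.inRange(hsv,(172,170,120),(180,255,255))>0)&ok&(Y<-150)&(Y>-350)
    print('red',P[red].min(0).round(1),P[red].max(0).round(1)); print(P[red&(X<655)][:,:].round(1).tolist()[:12])
    st=ok&(Z>16)&(Z<26)&(X>500)&(X<760)&(Y<-80)&(Y>-350)
    q=np.ascontiguousarray(P[st][:,:2],dtype=np.float32); r=cv2.minAreaRect(q); print('stand',st.sum(),r,cv2.boxPoints(r).round(1).tolist())
    col=ok&(Z>150)&(X>500)&(X<760)&(Y<-80)&(Y>-350); print('col',np.median(P[col],0).round(1),P[col].min(0).round(1),P[col].max(0).round(1))
    # loupe
    lp=ok&(Z>4)&(Z<40)&(X>420)&(X<650)&(Y>180)&(Y<420)
    q=P[lp]; print('loupe',lp.sum(),q.min(0).round(),q.max(0).round(),q[:,:2].mean(0).round(), cv2.minAreaRect(np.ascontiguousarray(q[:,:2],dtype=np.float32)))
    wh=lp&(hsv[...,2]>150)&(hsv[...,1]<60); bk=lp&(hsv[...,2]<60); print('white',np.median(P[wh],0).round(1),'black',np.median(P[bk],0).round(1))
E
```

```text
scene0 tray ((607.8567504882812, 97.04620361328125), (95.40450286865234, 135.66680908203125), 1.9225900173187256) [[557.9000244140625, 163.1999969482422], [562.5, 27.700000762939453], [657.7999877929688, 30.899999618530273], [653.2999877929688, 166.39999389648438]]
block top 39 [611.  144.6  50.7] [600.  135.8  46.2] [618.4 154.3  54.7]
red [ 639.8 -265.7  126.4] [ 687.2 -245.5  138.6]
[[639.8, -262.6, 132.3], [640.3, -260.6, 131.7], [641.9, -259.1, 132.2], [641.4, -265.7, 132.4], [642.8, -264.2, 132.7], [644.8, -262.8, 133.4], [646.8, -261.5, 134.3], [643.8, -257.9, 130.2], [644.3, -255.9, 129.6], [643.8, -262.6, 129.8], [646.1, -261.4, 130.9], [647.4, -259.8, 131.0]]
stand 1062 ((622.0175170898438, -203.75625610351562), (127.64915466308594, 162.40463256835938), 11.459891319274902) [[543.2999877929688, -136.89999389648438], [575.5999755859375, -296.0], [700.7000122070312, -270.70001220703125], [668.4000244140625, -111.5]]
col [ 680.  -256.7  175.5] [ 671.3 -261.5  150.6] [ 685.2 -247.9  196.1]
loupe 637 [425. 182.   4.] [649. 419.  24.] [552. 307.] ((539.4013671875, 300.076354980468
[... 597 characters left out ...]
 131.6], [641.5, -257.8, 131.2], [644.2, -257.6, 129.8], [645.4, -259.4, 131.8], [647.3, -260.1, 132.0], [649.2, -260.9, 132.2], [652.5, -260.2, 129.8]]
stand 1201 ((621.6248168945312, -202.42430114746094), (129.11495971679688, 161.9276885986328), 12.950439453125) [[540.5999755859375, -138.0], [576.9000244140625, -295.79998779296875], [702.7000122070312, -266.8999938964844], [666.4000244140625, -109.0999984741211]]
col [ 671.9 -256.6  175.7] [ 668.2 -260.9  150.8] [ 679.6 -247.9  193.4]
loupe 446 [450. 269.   4.] [619. 416.  24.] [543. 308.] ((532.8034057617188, 348.85614013671875), (172.8494110107422, 139.70294189453125), 7.25119161605835)
white [527.  301.7  16.5] black [585.4 296.4  10.2]
```

```bash
python3 -m crank '[[[0.19,-0.2,0.03],[0,0,-0.62],1],[[0.382,-0.399,0.052],[0,0,-1.246],1],[[0.382,-0.399,0.052],[0,0,-1.246],1],[[0.382,-0.399,0.052],[0,0,-1.246],1],[[0.382,-0.399,0.052],[0,0,-1.246],1],[[0.382,-0.399,0.052],[0,0,-1.246],1],[[0.382,-0.399,0.052],[0,0,-1.246],1],[[0.382,-0.399,0.052],[0,0,-1.246],1]]'
```

```text
time_s: 1.15
tool_pos: [523.3, 237.8, 294.8]
tool_rot: [[-0.035, 0.999, -0.0], [0.999, 0.035, 0.0], [0.0, -0.0, -1.0]]
contact_force: [0.7, 0.6, -0.2]
gripper_width: 1.001
```

```bash
python3 -m crank '[[[0.036,-0.038,0.005],[0,0,0],1],[[0.036,-0.038,0.005],[0,0,0],1],[[0.036,-0.038,0.005],[0,0,0],1]]'; python3 - <<'E'
from h import *
p,d,s=cap('wrist','w1'); print(s['time_s'],s['tool_pos'])
E
```

```text
time_s: 1.52
tool_pos: [557.6, 201.6, 299.1]
tool_rot: [[-0.035, 0.999, -0.001], [0.999, 0.035, -0.0], [-0.0, -0.001, -1.0]]
contact_force: [-1.0, -0.2, -0.4]
gripper_width: 1.001
1.525 [557.58234622 201.57387185 299.12554282]
```

View pics/w1.png

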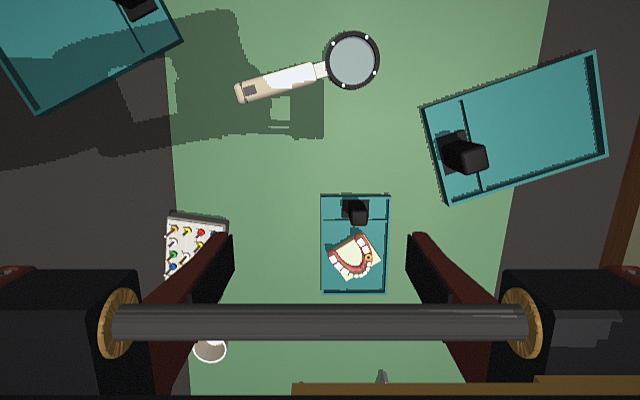

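The wrist view shows the loupe ring at (352,59) with its handle running to (238,97). The whole tray is visible (321–390, 193–294), with the block top at (358,215) and the gold cap at (368,257).

```bash
python3 - <<'E'
from h import *
p,d,c,M=load('w1'); P=cloud(d,c,M); Z=P[...,2]; X=P[...,0];Y=P[...,1]
hsv=cv2.cvtColor(p,cv2.COLOR_RGB2HSV)
def mk(a): 
    m=np.zeros(d.shape,bool); x0,x1,y0,y1=a; m[y0:y1,x0:x1]=1; return m
print('bench',np.median(Z[100:120,430:440]), np.median(Z[180:200,260:300]))
def plane(px,z):return np.array([ray(u,v,c,M,z)[:2] for u,v in px])
m=mk((315,396,188,300)); teal=(cv2.inRange(hsv,(83,90,20),(105,255,255))>0)&m
cs=cv2.findContours(teal.astype(np.uint8),cv2.RETR_EXTERNAL,cv2.CHAIN_APPROX_NONE)[0]; ct=max(cs,key=cv2.contourArea).reshape(-1,2)
q=plane(ct,12).astype(np.float32); r=cv2.minAreaRect(q); print('tray',r,cv2.boxPoints(r).round(1).tolist())
b=m&(Z>47)&(Z<60); print('blk top',b.sum(),cv2.minAreaRect(P[b][:,:2].astype(np.float32)),np.median(Z[b]))
g=(cv2.inRange(hsv,(8,130,120),(25,255,255))>0)&m; v,u=np.nonzero(g); print('gold px',len(u),u.mean(),v.mean(),np.median(P[g],0)); 
gb=g&(Z>30);v,u=np.nonzero(gb);print(len(u),u.mean(),v.mean(),ray(u.mean(),v.mean(),c,M,33))
# loupe
m=mk((225,390,20,115))
l=m&(Z>6)&(Z<30)
cs=cv2.findContours(l.astype(np.uint8),cv2.RETR_EXTERNAL,cv2.CHAIN_APPROX_NONE)[0]; print([len(x) for x in cs])
blk=(m&(hsv[...,2]<70)).astype(np.uint8); blk[:, :318]=0
cs=cv2.findContours(blk,cv2.RETR_EXTERNAL,cv2.CHAIN_APPROX_NONE)[0]; cc=max(cs,key=len).reshape(-1,2)
for z in (9,18):
    (cx,cy),rad=cv2.minEnclosingCircle(plane(cc,z).astype(np.float32)); print('ring',z,cx,cy,rad)
w=l&(hsv[...,1]<60)&(hsv[...,2]>120)&(np.arange(640)[None]<316)
w=l&(np.arange(640)[None]<312); r=cv2.minAreaRect(P[w][:,:2].astype(np.float32)); print('handle',w.sum(),r,cv2.boxPoints(r).round(1).tolist(),np.median(Z[w]),P[w].mean(0))
E
```

```text
bench 4.737898028998416 -0.4118931044607166
tray ((607.443603515625, 97.06629943847656), (89.62012481689453, 140.59034729003906), 2.1062803268432617) [[560.0999755859375, 165.6999969482422], [565.2000122070312, 25.200000762939453], [654.7999877929688, 28.5], [649.5999755859375, 169.0]]
blk top 272 ((605.5149536132812, 149.7047119140625), (19.4021053314209, 20.22705841064453), 2.3164801597595215) 50.3896076191958
gold px 34 367.9117647058824 256.5 [622.35422663  92.95284611  32.08940959]
32 367.90625 256.375 [622.15206438  93.00091457  33.        ]
[345]
ring 9 593.389892578125 332.37982177734375 30.355308532714844
ring 18 592.5809326171875 331.1468505859375 29.71438980102539
handle 1758 ((501.07208251953125, 298.4617919921875), (94.19032287597656, 24.141115188598633), 17.45488739013672) [[452.5, 295.8999938964844], [459.79998779296875, 272.79998779296875], [549.5999755859375, 301.1000061035156], [542.4000244140625, 324.1000061035156]] 20.650785793204847 [501.10131012 298.01626197  20.25792908]
```

```bash
python3 -m crank '[[[0.0455,-0.0495,-0.03],[0,0,0.002],1],[[0.0455,-0.0495,-0.09],[0,0,0.002],1],[[0.0455,-0.0495,-0.15],[0,0,0.002],1],[[0.0455,-0.0495,-0.2],[0,0,0.002],1],[[0.0455,-0.0495,-0.24],[0,0,0.002],1],[[0.0455,-0.0495,-0.253],[0,0,0.002],1],[[0.0455,-0.0495,-0.253],[0,0,0.002],1],[[0.0455,-0.0495,-0.253],[0,0,0.002],1]]'; python3 - <<'E'
from h import *
p,d,s=cap('wrist','w2')
E
```

```text
time_s: 2.58
tool_pos: [604.8, 152.7, 48.5]
tool_rot: [[-0.039, 0.999, 0.003], [0.999, 0.039, 0.001], [0.001, 0.003, -1.0]]
contact_force: [0.7, -0.1, 0.3]
gripper_width: 0.998
```

View pics/w2.png

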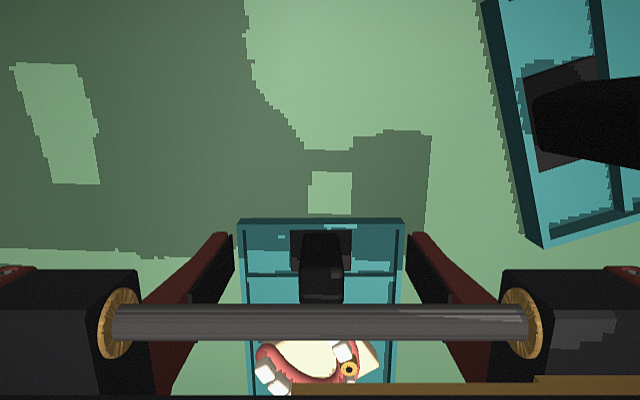

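The block at (322,265) sits centred between the fingers. Close the gripper.

```bash
python3 -m crank '[[[0,0,0],[0,0,0],-1],[[0,0,0],[0,0,0],-1],[[0,0,0],[0,0,0],-1],[[0,0,0],[0,0,0],-1],[[0,0,0],[0,0,0],-1],[[0,0,0],[0,0,0],-1]]'
```

```text
time_s: 3.38
tool_pos: [603.7, 152.0, 46.5]
tool_rot: [[-0.038, 0.999, -0.0], [0.999, 0.038, -0.0], [-0.0, -0.0, -1.0]]
contact_force: [-0.6, 0.6, -0.9]
gripper_width: 0.359
```

```bash
python3 -m crank '[[[0,0,0],[0,0,0],-1],[[0,0,0],[0,0,0],-1],[[0,0,0],[0,0,0],-1]]'
```

```text
time_s: 3.75
tool_pos: [603.8, 152.1, 46.6]
tool_rot: [[-0.038, 0.999, 0.0], [0.999, 0.038, 0.0], [0.0, 0.0, -1.0]]
contact_force: [1.7, 0.4, -2.0]
gripper_width: 0.223
```

```bash
python3 - <<'E'
from h import *
for t in ['scene0','side0']:
    p,d,c,M=load(t); P=cloud(d,c,M); ok=d>0
    yaw=np.radians(-78.);o=np.array([614.6,-169.])
    for it in range(4):
        ex=np.array([np.cos(yaw),np.sin(yaw)]);ey=np.array([-ex[1],ex[0]])
        r=P[...,:2]-o; sx=r@ex; sy=r@ey
        top=ok&(P[...,2]>19)&(P[...,2]<26)
        A=top&(sx>-12)&(sx<62)&(sy>38)&(sy<60); B=top&(sx>-12)&(sx<62)&(sy<-38)&(sy>-60)
        a=np.polyfit(sx[A],sy[A],1);b=np.polyfit(sx[B],sy[B],1)
        blkm=top&(sx>60)&(sx<125)&(abs(sy)<62)
        if it==3: print(t,A.sum(),B.sum(),a,b,'y range',np.percentile(sy[A],[2,98]),np.percentile(sy[B],[2,98]),'back x',np.percentile(sx[blkm],[1,99]), np.percentile(sy[blkm],[1,99]))
        # heights
        yaw+=np.arctan((a[0]+b[0])/2); o=o+ey*(np.median(sy[A])+np.median(sy[B]))/2
    print(np.degrees(yaw),o, 'zmed',np.median(P[A][:,2]))
    mouthtop=top&(sx<-20)&(sx>-60)&(abs(sy)<70); print('mouth xmin',np.percentile(sx[mouthtop],[1,5]))
    st=ok&(P[...,2]>16)&(P[...,2]<26)&(abs(sy)<70)&(sx>-60)&(sx<130); rr=cv2.minAreaRect(P[st][:,:2].astype(np.float32)); print(rr)
E
```

```text
scene0 154 64 [-1.15913961e-02  4.84491003e+01] [ 1.15739981e-02 -4.83992408e+01] y range [40.11376108 55.07764148] [-56.39240894 -41.70804587] back x [ 61.89703965 115.5866006 ] [-55.38655158  54.01571052]
-77.17377158765737 [ 615.49254082 -168.81262231] zmed 21.81438039237139
mouth xmin [-46.02376946 -43.39500869]
((622.0175170898438, -203.75625610351562), (127.64915466308594, 162.40463256835938), 11.459891319274902)
side0 136 146 [-4.25813038e-03  4.84090639e+01] [ 4.33346959e-03 -4.88779083e+01] y range [41.38268222 55.06295944] [-54.99116048 -41.77168067] back x [ 62.76611721 114.04180985] [-54.34974565  52.312701  ]
-77.64398977791257 [ 612.78468917 -169.38654355] zmed 20.880191509941028
mouth xmin [-46.92514372 -45.83381091]
((621.6248168945312, -202.42430114746094), (129.11495971679688, 161.9276885986328), 12.950439453125)
```

```bash
python3 -m crank '[[[-0.002,-0.006,0],[0,0,0.01],-1],[[-0.005,-0.02,0],[0,0,0.03],-1],[[-0.01,-0.04,0],[0,0,0.06],-1],[[-0.016,-0.062,0],[0,0,0.09],-1],[[-0.022,-0.085,0],[0,0,0.12],-1],[[-0.027,-0.107,0],[0,0,0.15],-1],[[-0.031,-0.123,0],[0,0,0.173],-1],[[-0.0325,-0.130,0],[0,0,0.183],-1]]';python3 -m crank '[[[0,0,0],[0,0,0],-1],[[0,0,0],[0,0,0],-1]]'; python3 - <<'E'
from h import *
for n in ['wrist','scene','side']: p,d,s=cap(n,n+'3')
a=cv2.imread('pics/scene3.png')[180:340,200:440];b=cv2.imread('pics/side3.png')[170:330,260:460]
cv2.imwrite('pics/c3.png',np.hstack([cv2.resize(a,None,fx=1.8,fy=2.5)[:400,:430],cv2.resize(b,None,fx=1.85,fy=2.5)]))
E
```

```text
time_s: 4.75
tool_pos: [570.6, 21.2, 46.6]
tool_rot: [[-0.219, 0.976, -0.001], [0.976, 0.219, 0.0], [0.0, -0.001, -1.0]]
contact_force: [-0.5, 1.0, -2.0]
gripper_width: 0.223
time_s: 5.0
tool_pos: [571.1, 22.1, 46.6]
tool_rot: [[-0.219, 0.976, -0.0], [0.976, 0.219, -0.0], [-0.0, -0.0, -1.0]]
contact_force: [-0.9, -2.0, -1.3]
gripper_width: 0.225
```

View pics/wrist3.png

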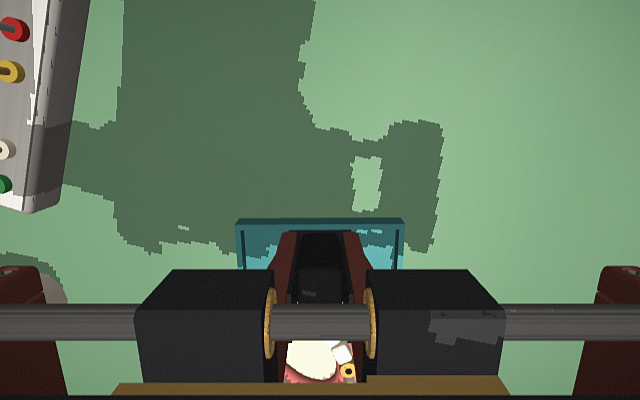

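View pics/c3.png

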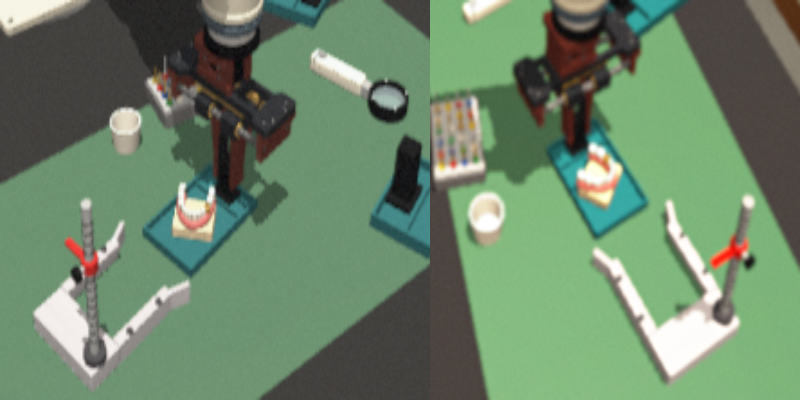

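The tray follows, with the model still standing, and it faces the mouth. Next I measure the tray relative to the stand within each fixed camera.

```bash
cat > rel.py <<'E'
from h import *
import sys
S=dict(scene=(-77.2,615.5,-168.8),side=(-77.6,612.8,-169.4))
for n in ['scene','side']:
    p,d,c,M=load(n+sys.argv[1]); P=cloud(d,c,M); hsv=cv2.cvtColor(p,cv2.COLOR_RGB2HSV)
    yaw,ox,oy=S[n]; yaw=np.radians(yaw); ex=np.array([np.cos(yaw),np.sin(yaw)]);ey=np.array([-ex[1],ex[0]])
    r=P[...,:2]-[ox,oy]; sx=r@ex; sy=r@ey
    m=(cv2.inRange(hsv,(83,90,20),(105,255,255))>0)&(d>0)&(sx>-260)&(sx<90)&(abs(sy)<75)
    l=cv2.connectedComponentsWithStats(m.astype(np.uint8)); 
    v,u=np.nonzero(m); q=np.array([ray(a,b,c,M,12)[:2] for a,b in zip(u,v)])-[ox,oy]
    q=np.c_[q@ex,q@ey].astype(np.float32)
    rim=m&(P[...,2]>9)&(P[...,2]<15)
    R=cv2.minAreaRect(np.c_[sx[rim],sy[rim]].astype(np.float32))
    print(n,'tray in stand (rim depth)',rim.sum(),R,'xmax',np.percentile(sx[rim],[1,99]),np.percentile(sy[rim],[1,99]),'rect all',cv2.minAreaRect(q))
E
python3 rel.py 3
```

```text
scene tray in stand (rim depth) 201 ((-136.30117797851562, -0.3925743103027344), (144.5991668701172, 92.22157287597656), 1.0188462734222412) xmax [-207.76894588  -65.77908382] [-45.35706089  45.43875383] rect all ((-328.78955078125, -69.15988159179688), (583.3088989257812, 132.67323303222656), 20.049827575683594)
side tray in stand (rim depth) 129 ((-135.9606475830078, -1.0775337219238281), (139.01083374023438, 90.8169174194336), 0.7005061507225037) xmax [-204.67323285  -66.82380054] [-46.60561297  44.01728898] rect all ((-134.42147827148438, -1.5766067504882812), (140.75682067871094, 92.0007553100586), 0.4994915723800659)
```

```bash
python3 -m crank '[[[0.001,-0.006,0],[0,0,0],-1],[[0.004,-0.018,0],[0,0,0],-1],[[0.007,-0.031,0],[0,0,0],-1],[[0.01,-0.044,0],[0,0,0],-1],[[0.0126,-0.057,0],[0,0,0],-1],[[0.0152,-0.069,0],[0,0,0],-1],[[0.0175,-0.079,0],[0,0,0],-1],[[0.0182,-0.082,0],[0,0,0],-1]]'; python3 -m crank '[[[0,0,0],[0,0,0],-1],[[0,0,0],[0,0,0],-1]]'; python3 - <<'E'
from h import *
for n in ['scene','side']: p,d,s=cap(n,n+'4')
print(s['tool_pos'],s['contact_force'],s['wrist_torque'])
E
python3 rel.py 4
```

```text
time_s: 6.15
tool_pos: [589.5, -60.7, 46.6]
tool_rot: [[-0.218, 0.976, 0.0], [0.976, 0.218, 0.0], [0.0, 0.0, -1.0]]
contact_force: [0.1, 1.6, -0.9]
gripper_width: 0.224
time_s: 6.4
tool_pos: [589.4, -59.9, 46.6]
tool_rot: [[-0.22, 0.976, 0.0], [0.976, 0.22, -0.0], [-0.0, -0.0, -1.0]]
contact_force: [1.0, -1.7, -2.3]
gripper_width: 0.223
[589.38690457 -59.83272472  46.59804653] [-0.70536978 -1.68603888 -2.7973746 ] [-0.18025733  0.07428969 -0.04641602]
scene tray in stand (rim depth) 175 ((-52.03578186035156, -0.206329345703125), (140.85299682617188, 93.63888549804688), 1.079127550125122) xmax [-122.29201687   18.07703394] [-47.14809076  45.41258803] rect all ((-265.489990234375, -107.8631591796875), (632.837890625, 140.78744506835938), 27.27111053466797)
side tray in stand (rim depth) 123 ((-53.221641540527344, -1.0272445678710938), (139.20567321777344, 89.78682708740234), 0.6696537733078003) xmax [-121.67108918   16.31837126] [-46.32351038  43.71168629] rect all ((-50.639381408691406, -2.17230224609375), (91.63126373291016, 140.9265594482422), 89.51509094238281)
```

The tray is inside the rails with no force and about 52 mm to go.

```bash
python3 -m crank '[[[0.001,-0.005,0],[0,0,0],-1],[[0.0033,-0.015,0],[0,0,0],-1],[[0.0055,-0.025,0],[0,0,0],-1],[[0.0075,-0.034,0],[0,0,0],-1],[[0.0093,-0.042,0],[0,0,0],-1],[[0.0102,-0.046,0],[0,0,0],-1],[[0.0104,-0.047,0],[0,0,0],-1],[[0.0104,-0.047,0],[0,0,0],-1]]'; python3 -m crank '[[[0,0,0],[0,0,0],-1],[[0.0004,-0.002,0],[0,0,0],-1],[[0.0004,-0.002,0],[0,0,0],-1]]'
```

```text
time_s: 7.5
tool_pos: [599.8, -107.2, 46.6]
tool_rot: [[-0.219, 0.976, 0.0], [0.976, 0.219, -0.0], [-0.0, -0.0, -1.0]]
contact_force: [0.5, -1.3, -2.8]
gripper_width: 0.223
time_s: 7.88
tool_pos: [600.2, -108.9, 46.6]
tool_rot: [[-0.219, 0.976, -0.0], [0.976, 0.219, 0.0], [0.0, 0.0, -1.0]]
contact_force: [0.4, 0.3, -2.4]
gripper_width: 0.226
```

```bash
python3 -m crank '[[[0.0004,-0.002,0],[0,0,0],-1],[[0.0004,-0.002,0],[0,0,0],-1]]'; python3 -m crank '[[[0.0004,-0.002,0],[0,0,0],-1],[[0.0004,-0.002,0],[0,0,0],-1]]'
```

```text
time_s: 8.12
tool_pos: [600.7, -110.1, 46.8]
tool_rot: [[-0.219, 0.976, -0.0], [0.976, 0.219, 0.001], [0.001, 0.0, -1.0]]
contact_force: [0.8, 6.1, -1.3]
gripper_width: 0.227
time_s: 8.38
tool_pos: [601.4, -110.5, 47.0]
tool_rot: [[-0.218, 0.976, 0.0], [0.976, 0.218, 0.003], [0.003, 0.001, -1.0]]
contact_force: [0.6, 16.4, 2.1]
gripper_width: 0.228
```

Contact force appears. I check whether it comes from the back stop.

```bash
python3 - <<'E'
from h import *
for n in ['scene','side']: p,d,s=cap(n,n+'5')
print(s['tool_pos'],s['contact_force'],s['wrist_torque'])
a=cv2.imread('pics/scene5.png')[240:340,200:320];b=cv2.imread('pics/side5.png')[220:330,340:450]
cv2.imwrite('pics/c5.png',np.hstack([cv2.resize(a,(400,400),interpolation=cv2.INTER_CUBIC),cv2.resize(b,(400,400),interpolation=cv2.INTER_CUBIC)]))
E
python3 rel.py 5
```

```text
[ 601.34711898 -110.46665946   46.99236769] [ 1.08912512 15.80030002  2.23158124] [ 2.40848856 -0.10071693 -0.04981334]
scene tray in stand (rim depth) 101 ((-6.719825744628906, -0.79620361328125), (128.89535522460938, 92.25160217285156), 0.9217506647109985) xmax [-71.6360492   58.11874328] [-47.5102956   44.23045597] rect all ((-5.465877532958984, 1.8112907409667969), (96.99871063232422, 132.72828674316406), 89.98751068115234)
side tray in stand (rim depth) 64 ((-9.555728912353516, -1.3790702819824219), (90.83130645751953, 120.50067901611328), 88.6941146850586) xmax [-70.24323169  49.21531668] [-45.48832962  44.74799281] rect all ((-3.3387413024902344, -0.7533531188964844), (92.86416625976562, 131.8226776123047), 89.84202575683594)
```

View pics/c5.png

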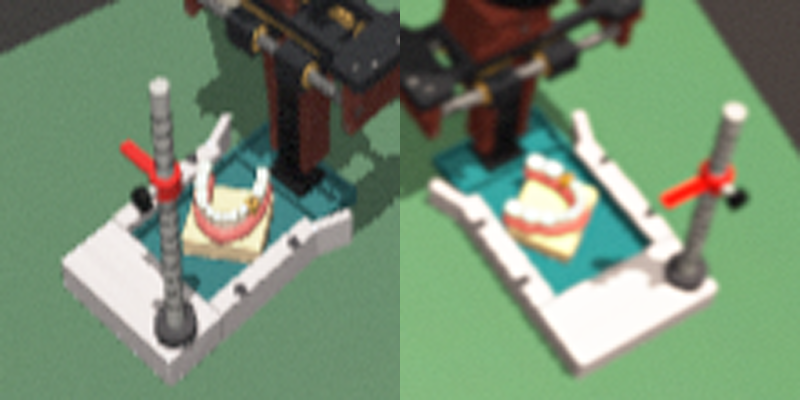

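```bash
python3 -m crank '[[[0.0003,-0.0015,0],[0,0,0],-1],[[0.0003,-0.0015,0],[0,0,0],-1],[[0.0003,-0.0015,0],[0,0,0],-1]]'
```

```text
time_s: 8.85
tool_pos: [601.7, -110.7, 47.2]
tool_rot: [[-0.218, 0.976, 0.0], [0.976, 0.218, 0.004], [0.004, 0.001, -1.0]]
contact_force: [0.9, 22.7, 4.0]
gripper_width: 0.227
```

```bash
python3 -m crank '[[[-0.0005,0.002,0],[0,0,0],-1],[[-0.0009,0.0038,0],[0,0,0],-1],[[-0.0009,0.0038,0],[0,0,0],-1]]'; python3 -m crank '[[[0,0,0],[0,0,0],-0.1],[[0,0,0],[0,0,0],-0.1],[[0,0,0],[0,0,0],-0.1],[[0,0,0],[0,0,0],-0.1],[[0,0,0.02],[0,0,0],-0.1],[[0,0,0.05],[0,0,0],-0.1],[[0,0,0.1],[0,0,0],-0.1],[[0,0,0.15],[0,0,0],-0.1]]'
```

```text
time_s: 9.22
tool_pos: [600.5, -110.4, 46.7]
tool_rot: [[-0.219, 0.976, 0.0], [0.976, 0.219, 0.0], [0.0, 0.0, -1.0]]
contact_force: [0.7, 4.9, -0.7]
gripper_width: 0.226
time_s: 10.22
tool_pos: [600.3, -110.6, 199.4]
tool_rot: [[-0.219, 0.976, 0.001], [0.976, 0.219, -0.0], [-0.0, 0.001, -1.0]]
contact_force: [1.8, -0.5, 0.1]
gripper_width: 0.447
```

```bash
python3 -m crank '[[[0,0,0.06],[0,0,0],1],[[0.007,-0.045,0.1],[0,0,0],1],[[0.015,-0.09,0.13],[0,0,0],1],[[0.015,-0.09,0.13],[0,0,0],1],[[0.015,-0.09,0.13],[0,0,0],1],[[0.015,-0.09,0.13],[0,0,0],1]]'; python3 - <<'E'
from h import *
p,d,s=cap('wrist','w6'); print(s['tool_pos'])
E
```

```text
time_s: 10.98
tool_pos: [614.6, -199.4, 325.7]
tool_rot: [[-0.22, 0.975, -0.002], [0.975, 0.22, 0.001], [0.001, -0.002, -1.0]]
contact_force: [-0.2, 0.1, -1.0]
gripper_width: 1.0
[ 614.62273538 -199.41048413  325.67578768]
```

View pics/w6.png

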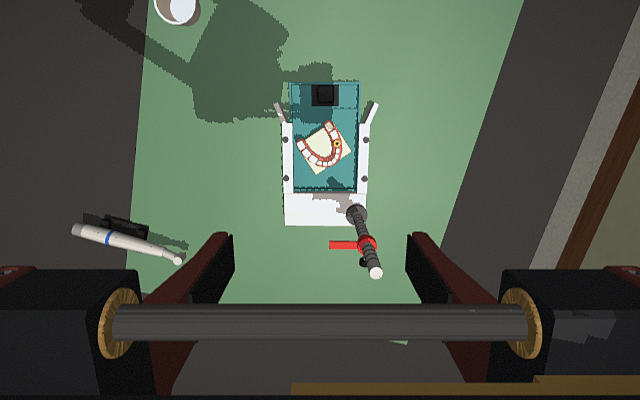

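The tray sits against the back block (block front edge near row 192), the model is upright, the gold cap is at (336,143), and the red blade spans (330–375, 245). Measure these.

```bash
python3 - <<'E'
from h import *
p,d,c,M=load('w6'); P=cloud(d,c,M); Z=P[...,2]; hsv=cv2.cvtColor(p,cv2.COLOR_RGB2HSV)
m=np.zeros(d.shape,bool); m[115:180,290:360]=1
g=(cv2.inRange(hsv,(8,130,120),(25,255,255))>0)&m&(Z>27); v,u=np.nonzero(g); print('gold',len(u),u.mean(),v.mean(),P[g].mean(0),ray(u.mean(),v.mean(),c,M,33))
r=(cv2.inRange(hsv,(0,170,120),(6,255,255))|cv2.inRange(hsv,(174,170,120),(180,255,255))>0)&(Z>60)
v,u=np.nonzero(r); print('red',len(u),u.min(),u.max(),v.min(),v.max())
b=r&(np.arange(640)[None]<352); print('blade top z',b.sum(),np.percentile(Z[b],[5,25,50,75,95]),P[b].mean(0))
b=r&(np.arange(640)[None]>358);print('collar z',np.percentile(Z[b],[5,25,50,75,95]))
print('bench near',np.median(Z[210:240,240:275]),np.median(Z[120:180,200:270]),'back block',np.median(Z[205:220,295:335]),'rail',np.median(Z[145:170,284:290]),'grip block',np.median(Z[90:98,320:328]))
# tray rim ends + stand
w=(hsv[...,2]>150)&(hsv[...,1]<70); mm=np.zeros(d.shape,bool); mm[95:230,270:385]=1
top=mm&(Z>17)&(Z<26)&w; R=cv2.minAreaRect(P[top][:,:2].astype(np.float32)); print('stand rect',R,cv2.boxPoints(R).round(1).tolist())
gb=mm&(Z>46)&(Z<58); gb=(Z>46)&(Z<58); gb[:80]=0;gb[110:]=0; gb[:,:300]=0;gb[:,350:]=0; R2=cv2.minAreaRect(P[gb][:,:2].astype(np.float32)); print('gripblock',R2)
# tray teal
t=(cv2.inRange(hsv,(83,90,20),(105,255,255))>0); t[:75]=0;t[200:]=0;t[:,:275]=0;t[:,370:]=0
vv,uu=np.nonzero(t); print('teal rows',vv.min(),vv.max()); 
a=[];
for col in range(300,352,6):
    k=np.nonzero(t[:,col])[0]; a.append((col,k.min(),k.max(), *ray(col,k.min(),c,M,12)[:2].round(1), *ray(col,k.max(),c,M,12)[:2].round(1)))
for x in a: print(x)
E
```

```text
gold 35 336.51428571428573 142.62857142857143 [ 627.98152946 -165.97173987   31.85006958] [ 627.90322159 -165.86865654   33.        ]
red 321 329 376 238 254
blade top z 164 [129.80291581 130.44091654 130.83928746 131.3458761  131.95975823] [ 648.75743377 -257.63980616  132.89951651]
collar z [134.05361637 134.84641445 135.21966744 135.67151682 136.69659455]
bench near -0.44643839986218836 -0.4365724807438198 back block 20.947808145126487 rail 20.82629566538847 grip block 50.927235726656676
stand rect ((622.2002563476562, -199.96221923828125), (128.29310607910156, 160.8759765625), 12.728382110595703) [[541.9000244140625, -135.60000610351562], [577.4000244140625, -292.6000061035156], [702.5, -264.29998779296875], [667.0, -107.4000015258789]]
gripblock ((600.9598999023438, -113.1619873046875), (18.532743453979492, 18.73160171508789), 13.213431358337402)
teal rows 81 190
(300, np.int64(82), np.int64(190), np.float64(567.8), np.float64(-105.2), np.float64(596.2), np.float64(-239.8))
(306, np.int64(82), np.int64(190), np.float64(575.1), np.float64(-103.6), np.float64(604.0), np.float64(-238.1))
(312, np.int64(82), np.int64(190), np.float64(582.4), np.float64(-102.0), np.float64(611.9), np.float64(-236.3))
(318, np.int64(82), np.int64(190), np.float64(589.6), np.float64(-100.3), np.float64(619.8), np.float64(-234.5))
(324, np.int64(82), np.int64(190), np.float64(596.9), np.float64(-98.7), np.float64(627.6), np.float64(-232.7))
(330, np.int64(82), np.int64(190), np.float64(604.1), np.float64(-97.0), np.float64(635.5), np.float64(-230.9))
(336, np.int64(82), np.int64(190), np.float64(611.4), np.float64(-95.4), np.float64(643.3), np.float64(-229.2))
(342, np.int64(82), np.int64(190), np.float64(618.6), np.float64(-93.8), np.float64(651.2), np.float64(-227.4))
(348, np.int64(82), np.int64(190), np.float64(625.9), np.float64(-92.1), np.float64(659.0), np.float64(-225.6))
```

```bash
python3 -m crank '[[[0,0.1,0],[0,0,0.3],1],[[-0.01,0.3,-0.02],[0,0,0.9],1],[[-0.026,0.45,-0.05],[0,0,1.4],1],[[-0.026,0.526,-0.096],[0,0,1.663],1],[[-0.026,0.526,-0.096],[0,0,1.663],1],[[-0.026,0.526,-0.096],[0,0,1.663],1],[[-0.026,0.526,-0.096],[0,0,1.663],1],[[-0.026,0.526,-0.096],[0,0,1.663],1]]'
```

```text
time_s: 12.02
tool_pos: [590.1, 291.7, 238.3]
tool_rot: [[-0.988, -0.157, -0.001], [-0.157, 0.988, -0.001], [0.001, -0.0, -1.0]]
contact_force: [0.0, -0.1, -0.3]
gripper_width: 0.998
```

```bash
python3 -m crank '[[[0,0.035,-0.01],[0,0,0.157],1],[[0,0.035,-0.01],[0,0,0.157],1],[[0,0.035,-0.01],[0,0,0.157],1],[[0,0.035,-0.01],[0,0,0.157],1]]'; python3 - <<'E'
from h import *
p,d,s=cap('wrist','w7'); print(s['tool_pos'],s['tool_rot'][:2,1])
E
```

```text
time_s: 12.52
tool_pos: [591.6, 323.0, 229.8]
tool_rot: [[-0.954, -0.3, 0.0], [-0.3, 0.954, -0.0], [-0.0, -0.0, -1.0]]
contact_force: [0.9, -0.5, -0.4]
gripper_width: 1.001
[591.56182891 322.99659012 229.78373381] [-0.30032337  0.95383743]
```

View pics/w7.png

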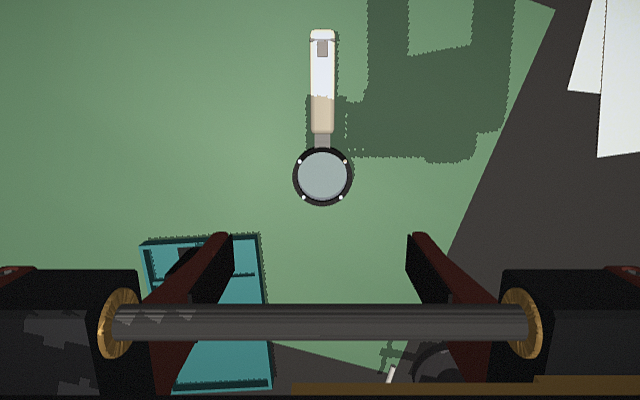

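The loupe is aligned with the jaws: handle from (323,32) to (322,130), ring centre (322,176).

```bash
python3 - <<'E'
from h import *
p,d,c,M=load('w7'); P=cloud(d,c,M); Z=P[...,2]; hsv=cv2.cvtColor(p,cv2.COLOR_RGB2HSV)
m=np.zeros(d.shape,bool); m[25:132,295:350]=1
h=m&(Z>8)&(Z<30); R=cv2.minAreaRect(P[h][:,:2].astype(np.float32)); print('handle',h.sum(),R,np.median(Z[h]))
q=P[h][:,:2]; mu=q.mean(0); w,V=np.linalg.eigh(np.cov((q-mu).T)); print('pca',mu,np.degrees(np.arctan2(*V[::-1,1])))
m=np.zeros(d.shape,bool); m[140:215,285:360]=1
r=m&(Z>8)&(Z<30); cs=cv2.findContours(((hsv[...,2]<70)&m).astype(np.uint8),cv2.RETR_EXTERNAL,cv2.CHAIN_APPROX_NONE)[0]; cc=max(cs,key=len).reshape(-1,2)
for z in (9,18): print(z,cv2.minEnclosingCircle(np.array([ray(u,v,c,M,z)[:2] for u,v in cc],np.float32)))
print('bench',np.median(Z[60:120,200:280]))
E
```

```text
handle 2543 ((500.6469421386719, 297.8773498535156), (92.82638549804688, 24.02421760559082), 17.5789852142334) 20.681068990830397
pca [499.85918227 297.59784383] -162.49649781122895
9 ((589.91552734375, 326.4123840332031), 32.46794509887695)
18 ((588.232666015625, 325.8085021972656), 31.6492862701416)
bench -0.40911288127009016
```

```bash
python3 -m crank '[[[-0.05,-0.014,-0.02],[0,0,0.001],1],[[-0.068,-0.018,-0.07],[0,0,0.001],1],[[-0.068,-0.018,-0.12],[0,0,0.001],1],[[-0.068,-0.018,-0.16],[0,0,0.001],1],[[-0.068,-0.018,-0.18],[0,0,0.001],1],[[-0.068,-0.018,-0.195],[0,0,0.001],1],[[-0.068,-0.018,-0.198],[0,0,0.001],1],[[-0.068,-0.018,-0.198],[0,0,0.001],1]]'; python3 -m crank '[[[0,0,0],[0,0,0],1]]'
```

```text
time_s: 13.58
tool_pos: [524.1, 306.4, 32.3]
tool_rot: [[-0.953, -0.303, 0.001], [-0.303, 0.953, 0.001], [-0.001, 0.0, -1.0]]
contact_force: [-0.4, -0.7, 0.3]
gripper_width: 1.001
time_s: 13.7
tool_pos: [524.1, 306.5, 32.5]
tool_rot: [[-0.953, -0.303, 0.002], [-0.303, 0.953, 0.001], [-0.002, 0.0, -1.0]]
contact_force: [-0.3, 0.9, 0.3]
gripper_width: 1.0
```

```bash
python3 -m crank '[[[0,-0.001,-0.003],[0,0,0],1],[[0,-0.001,-0.005],[0,0,0],1],[[0,-0.001,-0.005],[0,0,0],-1],[[0,-0.001,-0.005],[0,0,0],-1],[[0,-0.001,-0.005],[0,0,0],-1],[[0,-0.001,-0.005],[0,0,0],-1],[[0,-0.001,-0.005],[0,0,0],-1],[[0,-0.001,-0.005],[0,0,0],-1]]';python3 -m crank '[[[0,0,0],[0,0,0],-1],[[0,0,0],[0,0,0],-1],[[0,0,0],[0,0,0],-1],[[0,0,0],[0,0,0],-1]]'; python3 - <<'E'
from h import *
p,d,s=cap('wrist','w8'); print(s['tool_pos'],s['tool_rot'],s['contact_force'],s['gripper_width'])
E
```

```text
time_s: 14.7
tool_pos: [523.4, 305.1, 26.4]
tool_rot: [[-0.953, -0.303, 0.0], [-0.303, 0.953, 0.0], [-0.0, -0.0, -1.0]]
contact_force: [-0.7, -0.1, 0.6]
gripper_width: 0.354
time_s: 15.2
tool_pos: [523.4, 305.0, 26.4]
tool_rot: [[-0.953, -0.303, -0.0], [-0.303, 0.953, -0.0], [0.0, -0.0, -1.0]]
contact_force: [-0.5, -1.0, 0.3]
gripper_width: 0.27
[523.42648917 305.04924636  26.42344425] [[-9.52877881e-01 -3.03354157e-01 -3.66396172e-06]
 [-3.03354157e-01  9.52877880e-01 -4.43748943e-05]
 [ 1.69526167e-05 -4.11723772e-05 -9.99999999e-01]] [-0.52835166 -1.00754457  0.30510866] 0.2701644351703773
```

View pics/w8.png

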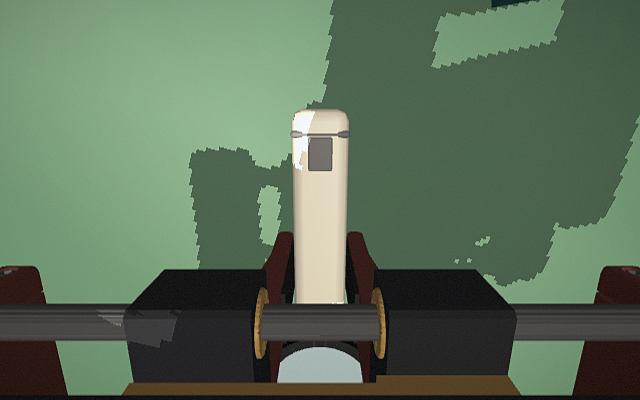

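```bash
python3 -m crank '[[[0,0,0.005],[0,0,0],-1],[[0,0,0.02],[0,0,0],-1],[[0,0,0.05],[0,0,0],-1],[[0,0,0.085],[0,0,0],-1],[[0,0,0.12],[0,0,0],-1],[[0,0,0.15],[0,0,0],-1],[[0,0,0.17],[0,0,0],-1],[[0,0,0.175],[0,0,0],-1]]'; python3 -m crank '[[[0,0,0],[0,0,0],-1],[[0,0,0],[0,0,0],-1]]'; python3 - <<'E'
from h import *
for n in ['scene','side']: p,d,s=cap(n,n+'9')
print(s['tool_pos'],s['contact_force'],s['gripper_width'])
a=cv2.imread('pics/scene9.png')[100:300,330:530];b=cv2.imread('pics/side9.png')[60:260,230:430]
cv2.imwrite('pics/c9.png',np.hstack([cv2.resize(a,(400,400)),cv2.resize(b,(400,400))]))
E
```

```text
time_s: 16.25
tool_pos: [524.0, 305.5, 203.8]
tool_rot: [[-0.953, -0.303, 0.003], [-0.303, 0.953, 0.002], [-0.003, 0.001, -1.0]]
contact_force: [0.5, -0.0, -0.7]
gripper_width: 0.268
time_s: 16.5
tool_pos: [522.9, 304.8, 200.5]
tool_rot: [[-0.953, -0.303, -0.001], [-0.303, 0.953, -0.001], [0.002, -0.0, -1.0]]
contact_force: [0.3, -0.2, -2.2]
gripper_width: 0.272
[522.84181287 304.75787596 200.37427178] [-0.77575857  0.0661779  -1.68239093] 0.27389827733479666
```

View pics/c9.png

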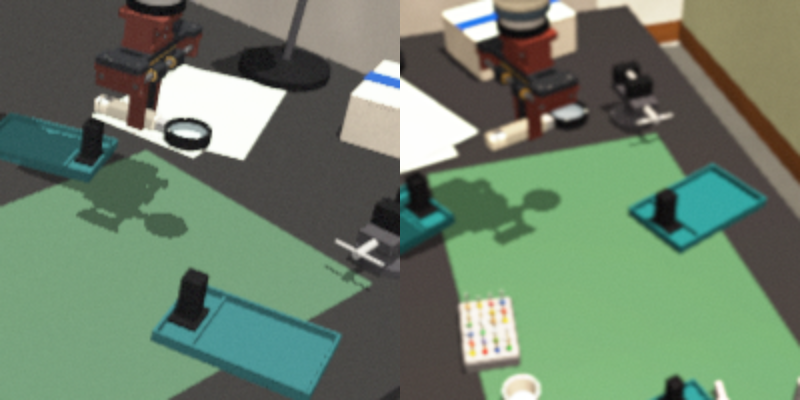

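Level and firmly held. Swing to the stand.

```bash
python3 -m crank '[[[0.002,-0.008,0],[0,0,-0.03],-1],[[0.007,-0.03,0],[0,0,-0.12],-1],[[0.014,-0.06,0],[0,0,-0.24],-1],[[0.022,-0.095,0],[0,0,-0.38],-1],[[0.03,-0.13,0],[0,0,-0.52],-1],[[0.037,-0.162,0],[0,0,-0.65],-1],[[0.043,-0.188,0],[0,0,-0.75],-1],[[0.0455,-0.2,0],[0,0,-0.8],-1]]' && python3 -m crank '[[[0.004,-0.02,0],[0,0,-0.08],-1],[[0.01,-0.05,0],[0,0,-0.2],-1],[[0.018,-0.085,0],[0,0,-0.34],-1],[[0.026,-0.12,0],[0,0,-0.5],-1],[[0.033,-0.152,0],[0,0,-0.64],-1],[[0.039,-0.18,0],[0,0,-0.76],-1],[[0.043,-0.198,0],[0,0,-0.83],-1],[[0.0444,-0.2043,0],[0,0,-0.856],-1]]'; python3 -m crank '[[[0,0,0],[0,0,0],-1],[[0,0,0],[0,0,0],-1]]'; python3 - <<'E'
from h import *
for n in ['scene','side']: p,d,s=cap(n,n+'10')
print(s['tool_pos'],s['contact_force'],s['gripper_width'])
a=cv2.imread('pics/scene10.png')[180:340,190:350];b=cv2.imread('pics/side10.png')[170:330,300:460]
cv2.imwrite('pics/c10.png',np.hstack([cv2.resize(a,(400,400)),cv2.resize(b,(400,400))]))
E
```

```text
time_s: 17.6
tool_pos: [569.0, 103.4, 201.2]
tool_rot: [[-0.88, 0.476, -0.0], [0.476, 0.88, -0.0], [0.0, -0.0, -1.0]]
contact_force: [-0.3, 0.1, -2.7]
gripper_width: 0.268
time_s: 18.6
tool_pos: [613.4, -99.9, 201.1]
tool_rot: [[-0.219, 0.976, -0.0], [0.976, 0.219, 0.0], [0.0, -0.0, -1.0]]
contact_force: [0.4, -0.6, -2.0]
gripper_width: 0.268
time_s: 18.85
tool_pos: [613.1, -98.4, 201.3]
tool_rot: [[-0.223, 0.975, -0.0], [0.975, 0.223, 0.0], [0.0, -0.0, -1.0]]
contact_force: [-0.5, 0.1, -2.8]
gripper_width: 0.271
[613.12826491 -98.37183399 201.35339797] [-1.08504607  0.60991818 -1.85498035] 0.27763492653811794
```

View pics/c10.png

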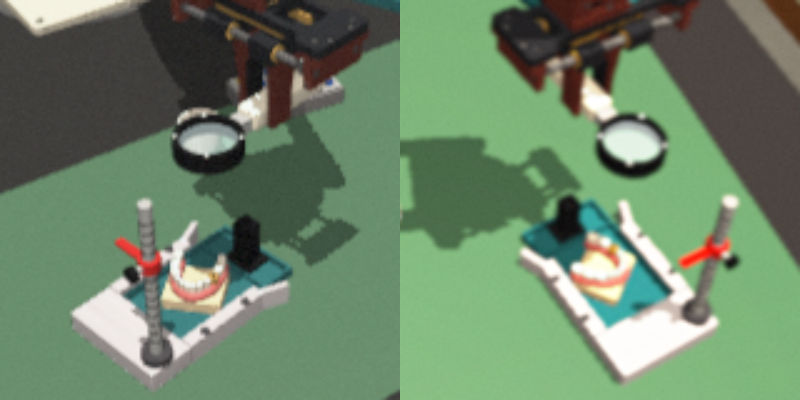

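```bash
python3 -m crank '[[[0,0,-0.004],[0,0,0],-1],[[0,0,-0.012],[0,0,0],-1],[[0,0,-0.022],[0,0,0],-1],[[0,-0.001,-0.032],[0,0,0],-1],[[0,-0.001,-0.042],[0,0,0],-1],[[0,-0.001,-0.049],[0,0,0],-1],[[0,-0.001,-0.053],[0,0,0],-1],[[0,-0.001,-0.0533],[0,0,0],-1]]'; python3 -m crank '[[[0,0,0],[0,0,0],-1],[[0,0,0],[0,0,0],-1]]'; python3 - <<'E'
from h import *
for n in ['scene','side']: p,d,s=cap(n,n+'11')
print(s['tool_pos'],s['contact_force'],s['gripper_width'])
a=cv2.imread('pics/scene11.png')[190:340,190:340];b=cv2.imread('pics/side11.png')[190:330,320:460]
cv2.imwrite('pics/c11.png',np.hstack([cv2.resize(a,(400,400)),cv2.resize(b,(400,400))]))
for n in ['scene','side']:
    p,d,c,M=load(n+'11'); P=cloud(d,c,M); Z=P[...,2]; hsv=cv2.cvtColor(p,cv2.COLOR_RGB2HSV); X=P[...,0];Y=P[...,1]
    near=(d>0)&(np.hypot(X-628,Y+166)<45)&(Z>105)&(Z<165)
    ring=near&(hsv[...,2]<75)
    print(n,'all',near.sum(),'ring z pct',np.percentile(Z[ring],[5,50,90,97]))
    msk=(near).astype(np.uint8); cs=cv2.findContours((ring&near).astype(np.uint8),cv2.RETR_EXTERNAL,cv2.CHAIN_APPROX_NONE)[0]; cc=max(cs,key=len).reshape(-1,2)
    for z in (121.5,130.5,139.5):
        print(z,cv2.minEnclosingCircle(np.array([ray(u,v,c,M,z)[:2] for u,v in cc],np.float32)))
    lens=near&(np.hypot(X-628,Y+166)<20)&(hsv[...,2]>100); print('lens P',lens.sum(),P[lens].mean(0)); 
    t=near&(Z>134); 
    A=np.c_[X[lens],Y[lens],np.ones(lens.sum())]; print('lens plane',np.linalg.lstsq(A,Z[lens],rcond=None)[0][:2])
    red=(cv2.inRange(hsv,(0,170,120),(8,255,255))|cv2.inRange(hsv,(172,170,120),(180,255,255))>0)&(d>0)&(Z>100)&(X<662)
    print('blade',red.sum(),np.median(P[red],0))
    g=(cv2.inRange(hsv,(12,100,120),(28,255,255))>0)&(Z>25)&(Z<45)&(np.hypot(X-628,Y+166)<25); print('gold',g.sum(),P[g].mean(0) if g.any() else '')
E
```

```text
time_s: 19.95
tool_pos: [613.3, -100.2, 147.9]
tool_rot: [[-0.221, 0.975, -0.0], [0.975, 0.221, 0.0], [0.0, -0.0, -1.0]]
contact_force: [0.2, -0.7, -1.7]
gripper_width: 0.265
time_s: 20.2
tool_pos: [613.5, -100.3, 148.5]
tool_rot: [[-0.221, 0.975, 0.001], [0.975, 0.221, -0.0], [-0.0, 0.001, -1.0]]
contact_force: [1.0, 0.5, -1.5]
gripper_width: 0.268
[ 613.49393705 -100.23080099  148.47729357] [ 0.61765076 -0.0405863  -1.19167904] 0.2698405180631748
scene all 655 ring z pct [124.89309848 137.15948636 140.7033581  141.5061965 ]
121.5 ((625.4119262695312, -167.9915008544922), 33.390926361083984)
130.5 ((634.8043212890625, -173.33456420898438), 32.955928802490234)
139.5 ((644.1966552734375, -178.67762756347656), 32.52094268798828)
lens P 162 [ 627.97845493 -166.26440698  133.45943618]
lens plane [ 0.00453718 -0.01362582]
blade 28 [ 651.09259036 -259.87746953  131.95607204]
gold 5 [ 628.19109903 -167.86699194   31.18383296]
side all 635 ring z pct [125.09684365 135.58920115 139.11906132 139.77407559]
121.5 ((627.3319091796875, -168.06228637695312), 30.16084861755371)
130.5 ((623.3325805664062, -174.371826171875), 29.772554397583008)
139.5 ((619.3333129882812, -180.681396484375), 29.38422966003418)
lens P 185 [ 627.96788115 -166.46062201  132.21312435]
lens plane [0.00423799 0.00534423]
blade 40 [ 649.05100371 -259.83924818  130.52130118]
gold 9 [ 626.09326926 -169.21179197   32.1003466 ]
```

View pics/c11.png

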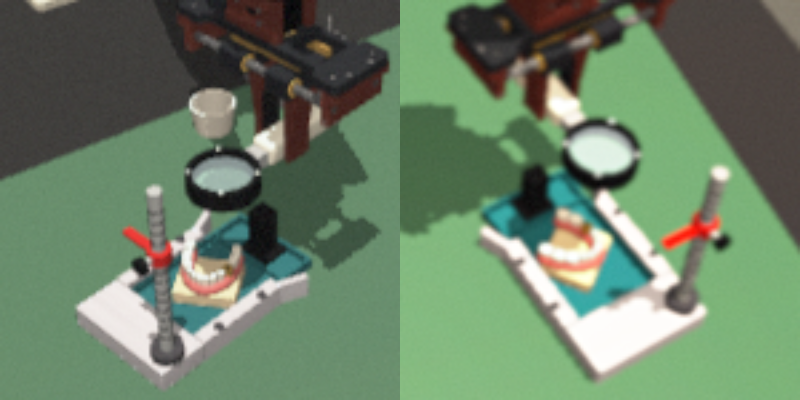

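```bash
python3 - <<'E'
from h import *
from scipy.optimize import least_squares
for n in ['scene','side']:
    p,d,c,M=load(n+'11'); P=cloud(d,c,M); Z=P[...,2]; hsv=cv2.cvtColor(p,cv2.COLOR_RGB2HSV); X=P[...,0];Y=P[...,1]
    top=(d>0)&(np.hypot(X-628,Y+168)<40)&(Z>135.5)&(Z<143)&(hsv[...,2]<90)
    q=P[top]; f=least_squares(lambda a:np.hypot(q[:,0]-a[0],q[:,1]-a[1])-a[2],[628,-168,28],loss='soft_l1'); print(n,top.sum(),f.x,cv2.minEnclosingCircle(q[:,:2].astype(np.float32)))
    A=np.c_[q[:,0],q[:,1],np.ones(len(q))]; print('tilt',np.linalg.lstsq(A,q[:,2],rcond=None)[0][:2])
    # gold cap, in earlier unobstructed picture (tray home)
    p,d,c,M=load(n+'10'); P=cloud(d,c,M); hsv=cv2.cvtColor(p,cv2.COLOR_RGB2HSV)
    g=(cv2.inRange(hsv,(12,110,100),(28,255,255))>0)&(P[...,2]>26)&(P[...,2]<40)&(np.hypot(P[...,0]-628,P[...,1]+166)<30)
    v,u=np.nonzero(g); print('gold',len(u),u.mean(),v.mean(),P[g].mean(0),ray(u.mean(),v.mean(),c,M,32))
E
python3 rel.py 11
```

```text
scene 178 [ 630.44582821 -169.54341339   28.6356771 ] ((628.30712890625, -168.6222381591797), 33.10658645629883)
tilt [0.00210884 0.00225794]
gold 10 275.2 290.9 [ 631.06772801 -168.4975727    32.83168167] [ 630.30878583 -168.06158594   32.        ]
side 108 [ 626.63315657 -169.56393419   28.76726927] ((626.3563232421875, -168.4977264404297), 31.680553436279297)
tilt [ 0.00567342 -0.00740309]
gold 10 384.7 269.1 [ 626.75661419 -168.71571964   31.66716744] [ 626.62150752 -168.92340275   32.        ]
scene tray in stand (rim depth) 100 ((-6.575298309326172, -2.3684158325195312), (90.33238220214844, 132.35009765625), 89.86454010009766) xmax [-72.67113191  57.98262472] [-47.18056838  42.59930014] rect all ((-6.364875793457031, 0.2476043701171875), (95.83867645263672, 134.84701538085938), 89.5639877319336)
side tray in stand (rim depth) 70 ((-6.027748107910156, -1.8059196472167969), (132.73963928222656, 89.85918426513672), 0.3822605013847351) xmax [-72.06831579  56.38765258] [-46.60138758  43.04895525] rect all ((-3.988628387451172, -0.09377670288085938), (95.91726684570312, 133.158447265625), 89.5250473022461)
```

Lens and cap agree to within about 1.5 mm in both cameras, the heights agree and the loupe is level. The rim-based tray estimate is noisy, so I check the tray's seating through its grip block and the stop-side gap.

```bash
python3 - <<'E'
from h import *
yaw=np.radians(-77.4);ex=np.array([np.cos(yaw),np.sin(yaw)]);ey=np.array([-ex[1],ex[0]])
for n in ['scene','side']:
  for t in ['10','11']:
    p,d,c,M=load(n+t); P=cloud(d,c,M); Z=P[...,2]; X=P[...,0];Y=P[...,1]
    near=(d>0)&(X>500)&(X<760)&(Y<-60)&(Y>-330)
    hsv=cv2.cvtColor(p,cv2.COLOR_RGB2HSV)
    p0,d0,c0,M0=load(n+'0'); P0=cloud(d0,c0,M0); st=(d0>0)&(P0[...,2]>19)&(P0[...,2]<26)&(P0[...,0]>500)&(P0[...,0]<760)&(P0[...,1]<-80)&(P0[...,1]>-330)
    s=P0[st][:,:2]; sx=s@ex; cx=(np.percentile(sx,.5)+np.percentile(sx,99.5))/2-35
    b=near&(Z>48)&(Z<56)&(hsv[...,2]<70); q=P[b][:,:2]@ex-cx
    print(n,t,'span',np.percentile(sx,99.5)-np.percentile(sx,.5),'block top',b.sum(),np.percentile(q,[2,50,98]))
    # teal row nearest to stop: sx of tray floor/rim front vs block front face top edge (white)
    tl=near&(cv2.inRange(hsv,(83,90,20),(105,255,255))>0); a=P[...,:2]@ex-cx
    print('  teal sx 99%',np.percentile(a[tl],[99,99.8]),'rear',np.percentile(a[tl&(Z>9)],[.5,2]))
a=cv2.imread('pics/scene10.png')[255:330,215:310];b=cv2.imread('pics/side10.png')[245:325,355:435]
cv2.imwrite('pics/c12.png',np.hstack([cv2.resize(a,(400,400),interpolation=cv2.INTER_NEAREST),cv2.resize(b,(400,400),interpolation=cv2.INTER_NEAREST)]))
E
```

```text
scene 10 span 158.13855397772596 block top 50 [-64.89050144 -54.79029025 -45.21386036]
  teal sx 99% [54.32747146 56.35598948] rear [-74.04221093 -73.50801125]
scene 11 span 158.13855397772596 block top 51 [-66.33915434 -56.10880077 -45.85784852]
  teal sx 99% [54.08216791 56.262809  ] rear [-74.31785442 -74.22561575]
side 10 span 157.30904112032925 block top 37 [-61.58338017 -53.98729203 -46.1997701 ]
  teal sx 99% [57.8516738  58.52928196] rear [-91.23129538 -82.577799  ]
side 11 span 157.30904112032925 block top 46 [-64.55882232 -55.19381886 -46.55679243]
  teal sx 99% [57.66128411 58.8126654 ] rear [-72.47830402 -71.41272573]
```

View pics/c12.png

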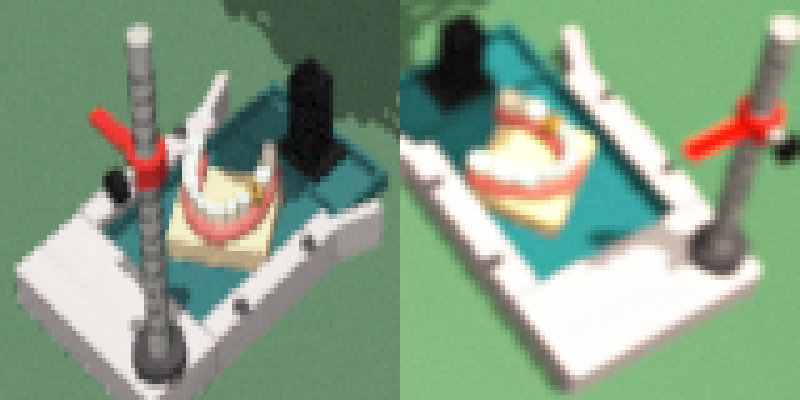

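The block sits at −54 to −56 mm (home is −54), no gap shows at the back block, and the stop had felt rigid. Let it settle, then hand in.

```bash
python3 -m crank '[[[0,0,0],[0,0,0],-1],[[0,0,0],[0,0,0],-1],[[0,0,0],[0,0,0],-1],[[0,0,0],[0,0,0],-1]]'; python3 - <<'E'
from h import *
s=robot.get_state(); print(s['tool_pos'],s['joint_velocities'].round(2),s['gripper_width'])
print(robot.hand_in())
E
```

```text
time_s: 20.8
tool_pos: [613.3, -100.2, 148.1]
tool_rot: [[-0.221, 0.975, -0.0], [0.975, 0.221, 0.0], [0.0, -0.0, -1.0]]
contact_force: [-0.0, -0.2, -1.0]
gripper_width: 0.273
[ 613.30794308 -100.22139093  148.11981923] [ 0.09  0.06  0.08  0.06  0.04 -0.07] 0.272521990954293
the job is handed in; nothing more can be done
None
```

I slid the small tray with the model into the stand until it met a firm stop at about 22 N. I then picked up the loupe by its handle and handed the job in at about 20.8 s, with the loupe held still above the gold cap. The hand-in reports no verdict.

What my last checks showed:
- **Lens over the cap:** the scene and side cameras both put the lens centre within about 1.5 mm of the cap.
- **Height:** the lens is within about 1 mm of the pointer, at a focal height of about 130.5 mm, judged by depth readings in both cameras.
- **Level and steady:** tilt measured under 0.01 rad, the joints were nearly at rest, and the grip was firm.
- **Model and pointer:** the model was upright in the tray, and the pointer read the same as at the start to within camera noise.
- **Bystanders:** I did not measure the kit, handpiece or pot again at the end. No arm move went near them.

**Tray seating (checks disagreed slightly):** the estimates did not fully agree, by a few millimetres.
- The wrist view after release put the grip block at -54.3 mm, against -54 mm for fully home.
- The fixed cameras gave -54 to -56 mm for the grip block.
- The tray's visible rear edge read about 1 to 4 mm short of home in those cameras. I put that down to depth noise, because the stop felt rigid and the images showed no gap at the back block.

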